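Set out the budgies' treats

TASK

Set out the budgies' treats for the day: lay every seed bar down on the wooden board, each squarely inside an outlined place of its own (any of the four), and tip the steel treat cup little by little over the green bowl on the turntable until exactly two mineral balls have dropped into the bowl. Keep the other balls in the cup and stand it upright back on the middle of its cork mat; leave the jar, perch and other things where they are.

Things in the scene. Friction and masses are not known exactly. Their poses are not given: they have to be found in the camera images.
- cup: narrow boat-shaped steel trough, 164 long (its x, 76 ahead of the origin, 88 behind), 53 wide (y), walls 70 high, 240 to 390 g; origin under its centre. Upright wooden handle plate bridging its middle: 14 thick (x), 53 wide (y), top at 114, bare from 70 up; grip it across the 14 from above. Floor: arc along x, radius 104, lowest (7 up) in the middle; closed -x end, open pouring lip at +x
- cup_lip (a point): middle of the cup's pouring lip, the upper end of its floor: 76 ahead of the cup's origin along its x, 40 above its underside. As the cup is pitched lip-down the balls leave over it one by one, each about 0.2 rad of pitch after the one before; the first at about 0.35 rad when there are four balls, about 0.55 rad when there are three
- ball0: round chalk-white mineral ball, polished, 40 in diameter, 90 g; origin at its centre. Starts in the cup, in single file; nearest the lip
- ball1: round chalk-white mineral ball, polished, 40 in diameter, 90 g; origin at its centre. Starts in the cup, in single file; second from the lip
- ball2: round chalk-white mineral ball, polished, 40 in diameter, 90 g; origin at its centre. Starts in the cup, in single file; third from the lip
- ball3: round chalk-white mineral ball, polished, 40 in diameter, 90 g; origin at its centre. Starts in the cup, in single file; fourth from the lip; in some starts absent (then there are three balls)
- mat: thin tan cork mat on the table, fixed, 100 (its x) x 190 (y) x 4 thick, the cup's place; origin at the centre of its underside. The cup starts on its middle, lip towards the mat's +y
- turntable: round white plastic turntable, 310 across, top at 22; turns stiffly about its vertical axis; origin at the centre of its underside. Carries the bowl, jar and perch
- bowl: round green silicone bowl, loose on the turntable, 160 across the rim, 60 high, wall 5, 250 g; origin at the centre of its underside
- board: flat wooden serving board, fixed, 210 (its x) x 230 (y) x 12 thick, with four outlined oblong places in a 2 x 2 grid, each 89 (along the board's x) x 43; origin at the centre of its underside
- place0 (a point): centre of an outlined place, on the board's upper face; places lie 96 apart along the board's x and 110 apart along its y
- place1 (a point): centre of an outlined place, on the board's upper face; places lie 96 apart along the board's x and 110 apart along its y
- place2 (a point): centre of an outlined place, on the board's upper face; places lie 96 apart along the board's x and 110 apart along its y
- place3 (a point): centre of an outlined place, on the board's upper face; places lie 96 apart along the board's x and 110 apart along its y
- bar0: pressed seed bar, a tan speckled block 80 long (its x) x 34 wide (y) x 28 high, 70 g, lying down; origin at the centre of the block; any long face may be down. Two to four of the bars are present
- bar1: pressed seed bar, a tan speckled block 80 long (its x) x 34 wide (y) x 28 high, 70 g, lying down; origin at the centre of the block; any long face may be down. Two to four of the bars are present
- bar2: pressed seed bar, a tan speckled block 80 long (its x) x 34 wide (y) x 28 high, 70 g, lying down; origin at the centre of the block; any long face may be down. Two to four of the bars are present
- bar3: pressed seed bar, a tan speckled block 80 long (its x) x 34 wide (y) x 28 high, 70 g, lying down; origin at the centre of the block; any long face may be down. Two to four of the bars are present
- jar: closed glass treat jar, 84 across, 110 high, on the turntable; origin at the centre of its underside; to be left alone
- perch: wooden T-shaped table perch, 100 high, foot 70 across, crossbar 110 long (its x), on the turntable; origin at the centre of its underside; to be left alone
- scoop: steel seed scoop about 170 long lying on the table at the far side; absent in some starts; to be left alone
- dish: small shallow blue ceramic dish, 110 across, 35 high, at the far side; absent in some starts; to be left alone
Things that resemble listed ones, but are neither listed nor needed, are in the scene too. What is shaped like the bowl but pink or red is not meant.

How it is judged:
On the way:
1. with the cup lifted and tipped beside the bowl, at least two balls lie in the bowl (angle between cup's own z axis and vertical above 0.1 rad and z of cup in the frame of mat above 0.03 m and horizontal distance between cup and bowl below 0.22 m and ((horizontal distance between ball0 and bowl below 0.07 m and z of ball0 in the frame of bowl between 0 and 0.06 m) or (horizontal distance between ball1 and bowl below 0.07 m and z of ball1 in the frame of bowl between 0 and 0.06 m) or (horizontal distance between ball2 and bowl below 0.07 m and z of ball2 in the frame of bowl between 0 and 0.06 m)) and ((horizontal distance between ball0 and bowl below 0.07 m and z of ball0 in the frame of bowl between 0 and 0.06 m) or (horizontal distance between ball1 and bowl below 0.07 m and z of ball1 in the frame of bowl between 0 and 0.06 m) or (horizontal distance between ball3 and bowl below 0.07 m and z of ball3 in the frame of bowl between 0 and 0.06 m)) and ((horizontal distance between ball0 and bowl below 0.07 m and z of ball0 in the frame of bowl between 0 and 0.06 m) or (horizontal distance between ball2 and bowl below 0.07 m and z of ball2 in the frame of bowl between 0 and 0.06 m) or (horizontal distance between ball3 and bowl below 0.07 m and z of ball3 in the frame of bowl between 0 and 0.06 m)) and ((horizontal distance between ball1 and bowl below 0.07 m and z of ball1 in the frame of bowl between 0 and 0.06 m) or (horizontal distance between ball2 and bowl below 0.07 m and z of ball2 in the frame of bowl between 0 and 0.06 m) or (horizontal distance between ball3 and bowl below 0.07 m and z of ball3 in the frame of bowl between 0 and 0.06 m))), for 0.04 s.
At the end, for the whole second after the job is handed in: Each bar present lies down and still, within 12 mm of a place's centre and 0.17 rad of the board's length; exactly two balls in the bowl, all others in the cup; bowl on the turntable; cup upright and still on the mat, within 30 mm of its centre ((horizontal distance between bar0 and place0 below 0.012 m or horizontal distance between bar0 and place1 below 0.012 m or horizontal distance between bar0 and place2 below 0.012 m or horizontal distance between bar0 and place3 below 0.012 m) and angle between the x axis of each of bar0, bar1, bar2, bar3 and the x axis of board, either way round below 0.17 rad and angle between bar0's own x axis and vertical between 1.47 and 1.67 rad and z of bar0 in the frame of board between 0.021 and 0.034 m and linear speed of each of bar0, bar1, bar2, bar3, cup below 0.03 m/s and (horizontal distance between bar1 and place0 below 0.012 m or horizontal distance between bar1 and place1 below 0.012 m or horizontal distance between bar1 and place2 below 0.012 m or horizontal distance between bar1 and place3 below 0.012 m) and angle between bar1's own x axis and vertical between 1.47 and 1.67 rad and z of bar1 in the frame of board between 0.021 and 0.034 m and (horizontal distance between bar2 and place0 below 0.012 m or horizontal distance between bar2 and place1 below 0.012 m or horizontal distance between bar2 and place2 below 0.012 m or horizontal distance between bar2 and place3 below 0.012 m) and angle between bar2's own x axis and vertical between 1.47 and 1.67 rad and z of bar2 in the frame of board between 0.021 and 0.034 m and (horizontal distance between bar3 and place0 below 0.012 m or horizontal distance between bar3 and place1 below 0.012 m or horizontal distance between bar3 and place2 below 0.012 m or horizontal distance between bar3 and place3 below 0.012 m) and angle between bar3's own x axis and vertical between 1.47 and 1.67 rad and z of bar3 in the frame of board between 0.021 and 0.034 m and ((horizontal distance between ball0 and bowl below 0.07 m and z of ball0 in the frame of bowl between 0 and 0.06 m) or (horizontal distance between ball1 and bowl below 0.07 m and z of ball1 in the frame of bowl between 0 and 0.06 m) or (horizontal distance between ball2 and bowl below 0.07 m and z of ball2 in the frame of bowl between 0 and 0.06 m)) and ((horizontal distance between ball0 and bowl below 0.07 m and z of ball0 in the frame of bowl between 0 and 0.06 m) or (horizontal distance between ball1 and bowl below 0.07 m and z of ball1 in the frame of bowl between 0 and 0.06 m) or (horizontal distance between ball3 and bowl below 0.07 m and z of ball3 in the frame of bowl between 0 and 0.06 m)) and ((horizontal distance between ball0 and bowl below 0.07 m and z of ball0 in the frame of bowl between 0 and 0.06 m) or (horizontal distance between ball2 and bowl below 0.07 m and z of ball2 in the frame of bowl between 0 and 0.06 m) or (horizontal distance between ball3 and bowl below 0.07 m and z of ball3 in the frame of bowl between 0 and 0.06 m)) and ((horizontal distance between ball1 and bowl below 0.07 m and z of ball1 in the frame of bowl between 0 and 0.06 m) or (horizontal distance between ball2 and bowl below 0.07 m and z of ball2 in the frame of bowl between 0 and 0.06 m) or (horizontal distance between ball3 and bowl below 0.07 m and z of ball3 in the frame of bowl between 0 and 0.06 m)) and ((not (horizontal distance between ball3 and bowl below 0.07 m and z of ball3 in the frame of bowl between 0 and 0.06 m) and not (horizontal distance between each of ball0, ball1, ball2 and bowl below 0.07 m and z of ball0 in the frame of bowl between 0 and 0.06 m and z of ball1 in the frame of bowl between 0 and 0.06 m and z of ball2 in the frame of bowl between 0 and 0.06 m)) or ((horizontal distance between ball3 and bowl below 0.07 m and z of ball3 in the frame of bowl between 0 and 0.06 m) and not (horizontal distance between each of ball0, ball1 and bowl below 0.07 m and z of ball0 in the frame of bowl between 0 and 0.06 m and z of ball1 in the frame of bowl between 0 and 0.06 m) and not (horizontal distance between each of ball0, ball2 and bowl below 0.07 m and z of ball0 in the frame of bowl between 0 and 0.06 m and z of ball2 in the frame of bowl between 0 and 0.06 m) and not (horizontal distance between each of ball1, ball2 and bowl below 0.07 m and z of ball1 in the frame of bowl between 0 and 0.06 m and z of ball2 in the frame of bowl between 0 and 0.06 m))) and ((horizontal distance between ball0 and bowl below 0.07 m and z of ball0 in the frame of bowl between 0 and 0.06 m) or (x of ball0 in the frame of cup between -0.085 and 0.085 m and y of ball0 in the frame of cup between -0.02 and 0.02 m and z of ball0 in the frame of cup between 0.01 and 0.07 m)) and ((horizontal distance between ball1 and bowl below 0.07 m and z of ball1 in the frame of bowl between 0 and 0.06 m) or (x of ball1 in the frame of cup between -0.085 and 0.085 m and y of ball1 in the frame of cup between -0.02 and 0.02 m and z of ball1 in the frame of cup between 0.01 and 0.07 m)) and ((horizontal distance between ball2 and bowl below 0.07 m and z of ball2 in the frame of bowl between 0 and 0.06 m) or (x of ball2 in the frame of cup between -0.085 and 0.085 m and y of ball2 in the frame of cup between -0.02 and 0.02 m and z of ball2 in the frame of cup between 0.01 and 0.07 m)) and ((horizontal distance between ball3 and bowl below 0.07 m and z of ball3 in the frame of bowl between 0 and 0.06 m) or (x of ball3 in the frame of cup between -0.085 and 0.085 m and y of ball3 in the frame of cup between -0.02 and 0.02 m and z of ball3 in the frame of cup between 0.01 and 0.07 m)) and horizontal distance between cup and mat below 0.03 m and angle between cup's own z axis and vertical below 0.1 rad and z of cup in the frame of mat below 0.009 m and angle between bowl's own z axis and vertical below 0.15 rad and z of bowl in the frame of turntable above 0.015 m); the robot touches nothing.
It fails at once if the jar is shoved away or knocked over (distance of jar from where it was at the start of the episode above 0.04 m or angle between jar's own z axis and vertical above 0.4 rad).
It fails at once if the perch is shoved away or knocked over (distance of perch from where it was at the start of the episode above 0.04 m or angle between perch's own z axis and vertical above 0.4 rad).
It fails at once if the scoop is shoved away or knocked over (distance of scoop from where it was at the start of the episode above 0.04 m or angle between scoop's own z axis and vertical above 0.4 rad).
It fails at once if the dish is shoved away or knocked over (distance of dish from where it was at the start of the episode above 0.04 m or angle between dish's own z axis and vertical above 0.4 rad).
Of bar0, bar1, bar2, bar3 only 2 to 4 are there at a start; the rules pass over those that are not, and their reading is None.
Of ball3, dish, scoop only 1 to 2 are there at a start; the rules pass over those that are not, and their reading is None.
At some moment in a run one of bar0, bar1, bar2, bar3 may be knocked a few centimetres aside while the robot is not near it.
It also fails if it takes over 210 s, if anything falls off the work surface, if the arm or the gripper's body presses on something with over 40 N, if the wrist force passes 120 N, or if a joint passes its speed limit or range.

ROBOT

A 7-joint arm with a two-finger parallel gripper is mounted at the origin on the work surface. World frame = base frame: x ahead of the robot, y to its left, z up, the work surface at z = 0. Lengths are in m, angles in rad, forces in N, time in s.
With the tool pointing down it reaches from about 0.4 to 0.85 m from the base axis. Payload 10.4 kg.
Tool frame: the origin (TCP) lies midway between the tips of the shut fingers; the grasp point (between the pads) lies 19 mm behind it; z points along the fingers, y is the line along which they close (so a half turn about z gives the same grasp; the last joint's range is limited). The gripper opens to 85 mm and grips with 20 to 120 N. Pads are 22 mm wide; open, the fingers measure 114 mm over their backs; the gripper's body (76 mm by 85 mm) begins 54 mm behind the grasp point. The pads swing forward as they close: fully open they stand 13 mm farther back than shut.
Start: joints at [-1.253, 0.332, -0.065, 1.46, 0.022, 1.35, -0.088], TCP at [0.209, 0.589, 0.231] pointing down, gripper open.
Joint ranges: [-2.6, 2.6], [-0.5, 2.12], [-1.47, 1.34], [0.16, 2.42], [-1.27, 4.41], [0.06, 2.06], [-2.6, 2.6]. Speed limits (rad/s): [2.22, 2.22, 2.79, 2.79, 3.14, 3.14, 3.14].

INTERFACE

Orientations are given as a unit quaternion [x, y, z, w].
In Python, from workcell import get_obs, camera, camera_params, hand_in gives the robot as it stands.
- The arm moves only by the tool carry_out, never from a script. Its argument "commands" is a list that holds one entry, the list of rows, each a list of 6 numbers: the shift along the tool's x, y, z in units of 40 mm (1.0 is 40 mm), then the turn, a rotation vector about the tool's x, y, z in units of 6 degrees (1.0 is 6 degrees). In form: [[[x, y, z, ax, ay, az], ...]]. A call has 1 to 20 rows; each row shifts and turns the commanded pose from where the row before left it, along the tool's axes as they then stand; what a row does not reach is not made up. A row lasts 1/12 s, in which the tool goes at most 41.7 mm and 7.16 degrees, less where a joint would pass 70% of its speed; a pose out of reach is approached as far as the arm can. A call is refused whole if a number of a shift passes 1 or a number of a turn 1, either way. A call with a gripper value outside its range is refused whole. "hand" is the closure, from -1 (fully open) to 1 (shut), set as the call begins (left out, the last holds). The fingers move at their own pace and stop on an object; "force" is the grip in N (left out, the last holds). Time passes only in rows, so rows that do not move let the fingers close. It gives the time, the measured TCP pose, the force, the opening and the grip force at its end, in the units of the state.
- get_obs(): the state, without advancing time (a new reading comes with each control period).
- camera(name): name is "scene" or "top" or "wrist"; returns the picture (384x512x3 uint8, red, green, blue); there is no depth.
- camera_params(name): a dict with "mtx" (3x3 intrinsics, pixels), "R" (3x3) and "t" (3): a world point X has camera coordinates R X + t. Camera axes: x right, y down, z forward; pixel columns grow to the right and rows downward; lengths in m; the calibration is good to about 2 mm. The wrist camera is an equidistant fisheye: a pixel r from the principal point sees the ray r / f radians off the axis. A picture is of the moment at which its call begins: read the wrist's pose just before it. camera_params takes no time and is no camera call; for the wrist camera it gives the pose at the moment of the call.
- hand_in(): hands the job in; it is judged then, once.
The state is a dict: "clock": time; "joint_pos": joint angles; "joint_velocities": joint speeds; "tau": joint torques, N m; "position": TCP position; "ee_rot": TCP orientation; "ft_force": force on the tool from outside, world axes, zero at the start; "torque": the same for the moment, N m; "grip_width": opening from 0.0 (shut) to 1.0 (fully open); "grasp_force": force on a finger pad.
Only numpy, scipy, OpenCV 4.12 (cv2) and the standard library are available. Lean on these libraries where they do the work, as an engineer would, in place of code of your own. Each camera call takes 0.05 s, during which the arm holds its last target. There are 200 camera calls.

## Working session

There is one attempt and no reset: what is moved stays moved. The work goes in short steps, Python scripts to look and compute and a tool call to move; the robot and the scene stay as the last step left them, time stands still between calls to the robot, and variables do not carry over. Pictures are saved under pics/ and viewed, at most 14 in all, crops included, and the job is handed in when it is done.

Besides the shell and the picture viewer there is one more tool, called as name(argument=value, ...) on one line, values as JSON. carry_out: Moves the arm, as the interface text tells. Its arguments: {"type":"object","properties":{"commands":{"type":"array"},"hand":{"type":"number"},"force":{"type":"number"}},"required":["commands"]}

```bash
mkdir -p pics; ls
python3 - <<'E'
from workcell import *
import cv2
for n in("scene","top"):
    cv2.imwrite(f"pics/{n}0.png",camera(n)[:,:,::-1]); p=camera_params(n); print(n,p)
o=get_obs();print(o)
E
```

```text
pics
scene {'mtx': array([[370.6025751 ,   0.        , 252.84871657],
       [  0.        , 370.6025751 , 194.52932698],
       [  0.        ,   0.        ,   1.        ]]), 'R': array([[ 0.86149815,  0.50775863, -0.00145096],
       [ 0.33136631, -0.56437942, -0.7560901 ],
       [-0.38473017,  0.65088943, -0.65446593]]), 't': array([-0.53762034, -0.03652247,  1.42365455])}
top {'mtx': array([[410.86746614,   0.        , 255.69515957],
       [  0.        , 410.86746614, 197.13060537],
       [  0.        ,   0.        ,   1.        ]]), 'R': array([[ 0.00759302, -0.99995506, -0.00567696],
       [-0.99614288, -0.00706754, -0.08746095],
       [ 0.08741689,  0.00631916, -0.99615177]]), 't': array([0.1523445 , 0.5312831 , 1.29777213])}
{'clock': 0.1, 'joint_pos': array([-1.25261866,  0.3328173 , -0.06468593,  1.46084247,  0.02161088,
        1.34991124, -0.08851107]), 'joint_velocities': array([-0.0015778 ,  0.00025858,  0.00137837, -0.00185523, -0.00058382,
       -0.00062397,  0.00059657]), 'tau': array([ 1.03554201e-03, -6.26750135e+01,  4.89159452e-02, -3.92428458e+01,
        1.63305074e-02,  6.81694335e-03,  1.03300536e-05]), 'position': array([0.20879047, 0.58874032, 0.23059717]), 'ee_rot': array([ 1.69567043e-01,  9.85518446e-01, -6.37213572e-04, -7.26251550e-05]), 'ft_force': array([0.11619342, 0.76482937, 0.25798477]), 'torque': array([ 0.04073678, -0.04192505,  0.04166107]), 'grasp_force': 0.0, 'grip_width': 1.0019574674640404}
```

View pics/scene0.png

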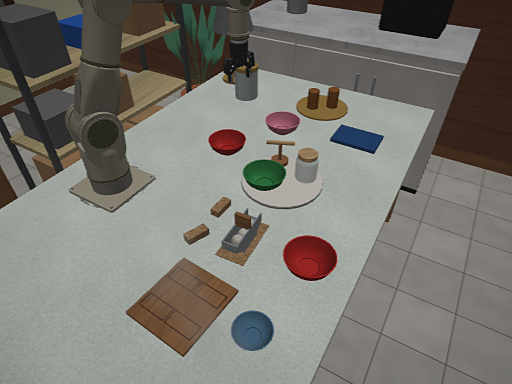

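View pics/top0.png

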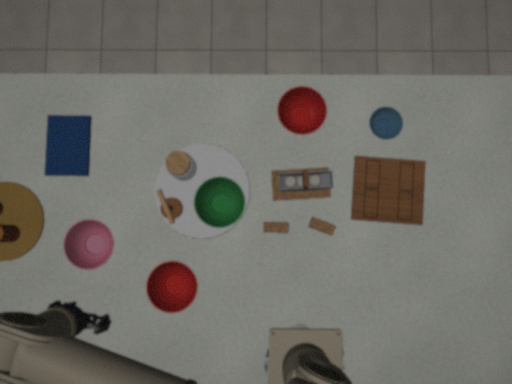

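Scene: two seed bars at top (276,227) and (322,226). The cup is on its mat at (302,184) and the board is at (388,190). The green bowl at top (219,202) is on the turntable and is the only one that fits; the bowls at (302,110), (172,286) and (89,244) are red or pink decoys. I'll confirm this with an enlarged crop and measure at the same time.

```bash
cat > h.py <<'E'
import numpy as np, cv2
from workcell import *
from scipy.spatial.transform import Rotation as Rt
def ray(n,px,z,P=None):
    P=P or camera_params(n); K=P["mtx"]; px=np.atleast_2d(np.float64(px))
    d=np.c_[(px-K[:2,2])/[K[0,0],K[1,1]],np.ones(len(px))]
    if n=="wrist":
        r=np.linalg.norm(d[:,:2],axis=1)+1e-12
        d=np.c_[d[:,:2]/r[:,None]*np.sin(r)[:,None],np.cos(r)]
    R,t=P["R"],P["t"]; C=-R.T@t; D=d@R
    return C+D*((z-C[2])/D[:,2])[:,None]
def proj(n,X):
    P=camera_params(n); c=np.atleast_2d(X)@P["R"].T+P["t"]
    return c@P["mtx"].T/c[:,2:]
def rect(mask,n=9):
    cs=sorted(cv2.findContours(mask.astype(np.uint8),cv2.RETR_EXTERNAL,cv2.CHAIN_APPROX_NONE)[0],key=cv2.contourArea)[::-1]
    return cs[:n]
E
python3 - <<'E'
from h import *
t=cv2.imread("pics/top0.png"); s=cv2.imread("pics/scene0.png")
a=cv2.resize(t[140:250,180:440],None,fx=3,fy=3,interpolation=2)
b=cv2.resize(s[150:280,170:350],None,fx=3,fy=3,interpolation=2)
c=np.zeros((a.shape[0],400,3),np.uint8)
cv2.imwrite("pics/c1.png",a); cv2.imwrite("pics/c2.png",b)
hsv=cv2.cvtColor(t,cv2.COLOR_BGR2HSV); H,S,V=hsv.transpose(2,0,1)
br=(((H<20)&(S>70)&(V>50))).astype(np.uint8)
br[:140]=0;br[245:]=0;br[:,:255]=0
for k in rect(br,6):
    A=cv2.contourArea(k)
    if A<60: continue
    (cx,cy),wh,_=cv2.minAreaRect(k); 
    z=0.012 if A>2000 else 0.004 if A>500 else 0.03
    w=ray("top",k[:,0,:],z); r=cv2.minAreaRect(np.float32(w[:,:2]*1000)); print(A,(cx,cy),"world mm",r, z)
g=(H>40)&(H<85)&(S>120)
k=rect(g,1)[0]; w=ray("top",k[:,0,:],0.082); print("bowl",cv2.minEnclosingCircle(np.float32(w[:,:2]*1000)))
bl=(H>95)&(H<115)&(S>90)
for k in rect(bl,3): print("blue",cv2.boundingRect(k))
E
```

```text
4296.0 (388.21246337890625, 189.7911834716797) world mm ((558.9119262695312, -272.66925048828125), (227.54266357421875, 206.2490692138672), 85.81758117675781) 0.012
612.5 (300.42071533203125, 183.65171813964844) world mm ((577.3231811523438, 10.535865783691406), (94.5367202758789, 184.2142791748047), 3.7862167358398438) 0.004
196.0 (321.7241516113281, 225.6896514892578) world mm ((439.9784851074219, -54.3567008972168), (76.25358581542969, 29.589744567871094), 68.56851959228516) 0.03
185.5 (275.5299377441406, 226.90151977539062) world mm ((435.03509521484375, 92.45083618164062), (74.03050231933594, 28.997665405273438), 87.57986450195312) 0.03
bowl ((510.0995178222656, 267.93609619140625), 73.6314926147461)
blue (46, 116, 44, 59)
blue (371, 108, 30, 30)
blue (84, 319, 1, 1)
```

View pics/c1.png

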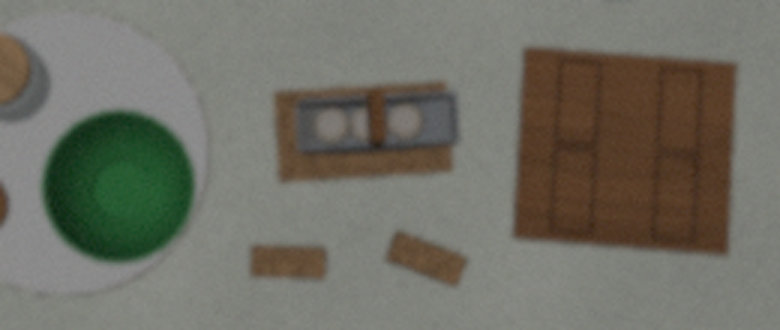

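View pics/c2.png

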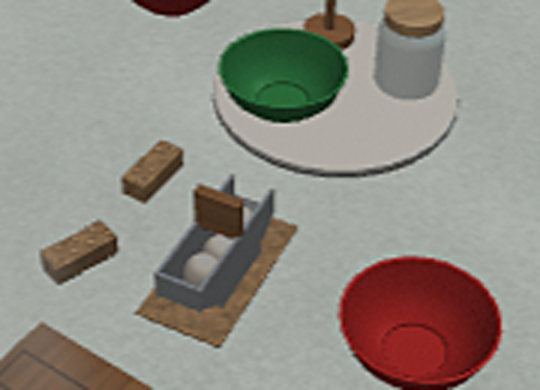

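Crop: the lip is open on the turntable side (left in the top view, +y). The balls are at crop x of about 332, 368 and 405, which is 40 mm spacing centred under the handle, so there are three. The green bowl on the turntable is confirmed as the target. There are two bars, and the board's four outlined places have their long sides along the board's x.

```bash
cat >> h.py <<'E'
def pose(yaw,pitch=0):
    # tool pointing down, y_tool at world yaw (deg); pitch = turn about tool x (deg)
    a=np.radians(yaw); y=np.array([np.cos(a),np.sin(a),0]); z=np.array([0,0,-1.]); x=np.cross(y,z)
    return Rt.from_matrix(np.c_[x,y,z])*Rt.from_rotvec([np.radians(pitch),0,0])
def plan(p,yaw,pitch=0,frm=None):
    """turn first (about TCP), then shift in the turned axes; and shift in present axes"""
    o=get_obs(); R0=Rt.from_quat(o["ee_rot"]); R1=pose(yaw,pitch); d=np.array(p)-o["position"]
    rv=np.degrees((R0.inv()*R1).as_rotvec())/6
    print("t",round(o["clock"],2),"pos",o["position"].round(4),"shift now-axes",(R0.inv().apply(d)/.04).round(2),
      "turn",rv.round(2),"shift turned-axes",(R1.inv().apply(d)/.04).round(2))
E
python3 - <<'E'
from h import *
plan([.435,.0925,.20],-2.4)
E
```

```text
t 0.1 pos [0.2088 0.5887 0.2306] shift now-axes [-9.48 -9.8   0.78] turn [-1.000e-02  1.000e-02  1.215e+01] shift turned-axes [-12.16   6.17   0.76]
```

carry_out(commands=[[[-0.6,-0.6,0.05,0,0,0],[-0.6,-0.6,0.05,0,0,0],[-0.6,-0.6,0.05,0,0,0],[-0.6,-0.6,0.05,0,0,0],[-0.6,-0.6,0.05,0,0,0],[-0.6,-0.6,0.05,0,0,0],[-0.6,-0.6,0.05,0,0,0],[-0.6,-0.6,0.05,0,0,0],[-0.6,-0.6,0.05,0,0,0],[-0.6,-0.6,0.05,0,0,0],[-0.6,-0.6,0.05,0,0,0],[-0.6,-0.6,0.05,0,0,0],[-0.6,-0.6,0.05,0,0,0],[-0.6,-0.6,0.05,0,0,0],[-0.6,-0.6,0.05,0,0,0],[-0.48,-0.8,0.03,0,0,0]]], hand=-1, force=40)

```text
clock: 1.43
position: [0.436, 0.0918, 0.1998]
ee_rot: [0.169, 0.986, 0.0, 0.0]
ft_force: [0.3, 0.2, -0.0]
grip_width: 1.002
grasp_force: 0.0
```

carry_out(commands=[[[0,0,0,0,0,1],[0,0,0,0,0,1],[0,0,0,0,0,1],[0,0,0,0,0,1],[0,0,0,0,0,1],[0,0,0,0,0,1],[0,0,0,0,0,1],[0,0,0,0,0,1],[0,0,0,0,0,1],[0,0,0,0,0,1],[0,0,0,0,0,1],[0,0,0,0,0,1],[0,0,0,0,0,0.15],[0,0,0,0,0,0]]])

```text
clock: 2.6
position: [0.4351, 0.0928, 0.1999]
ee_rot: [0.721, 0.693, -0.0, -0.0]
ft_force: [-0.6, -0.4, -0.3]
grip_width: 0.999
grasp_force: 0.0
```

Run:
```python
from h import *
plan([.435,.0925,.20],-2.4); print(get_obs()["joint_pos"].round(2))
P=camera_params("wrist"); print(P["mtx"])
im=camera("wrist")[:,:,::-1]; cv2.imwrite("pics/w1.png",im)
```

```text
t 2.6 pos [0.4351 0.0928 0.1999] shift now-axes [-0.01 -0.   -0.  ] turn [-0.    0.    0.01] shift turned-axes [-0.01 -0.   -0.  ]
[-0.66 -0.06  0.34  1.97  0.02  1.23 -0.37]
[[297.31863964   0.         257.01360706]
 [  0.         297.31863964 189.21013277]
 [  0.           0.           1.        ]]
```

View pics/w1.png

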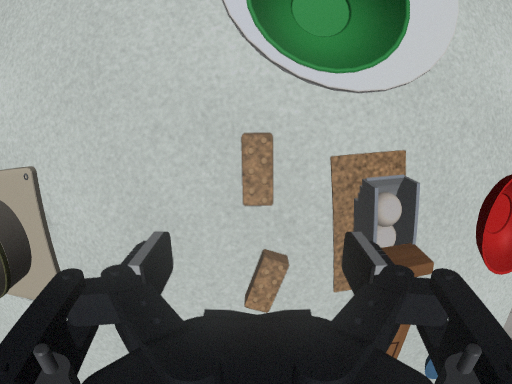

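The wrist view shows bar A at (257,169) and bar B at (267,281), along with the cup on its mat. I'll measure the bars from here.

```bash
cat >> h.py <<'E'
def bars(im,cam,roi,zs=(.028,),P=None):
    hsv=cv2.cvtColor(im,cv2.COLOR_BGR2HSV); H,S,V=hsv.transpose(2,0,1)
    m=((H<25)&(S>60)&(V>40)).astype(np.uint8); q=np.zeros_like(m); x0,y0,x1,y1=roi; q[y0:y1,x0:x1]=m[y0:y1,x0:x1]
    q=cv2.morphologyEx(cv2.morphologyEx(q,2,np.ones((3,3))),3,np.ones((5,5)))
    for k in rect(q,4):
        if cv2.contourArea(k)<60: continue
        for z in zs:
            w=ray(cam,k[:,0,:],z,P); r=cv2.minAreaRect(np.float32(w[:,:2]*1000)); print("px",np.round(cv2.minAreaRect(k)[0]),"z",z,"c",np.round(r[0],1),"size",np.round(r[1],1),"ang",round(r[2],1))
E
python3 - <<'E'
from h import *
im=cv2.imread("pics/w1.png")
bars(im,"wrist",(225,110,305,315),(.028,.034))
hsv=cv2.cvtColor(im,cv2.COLOR_BGR2HSV)
E
```

```text
px [257. 168.] z 0.028 c [436.   96.7] size [78.2 32.2] ang 88.4
px [257. 168.] z 0.034 c [436.   97.9] size [76.7 31.6] ang 88.4
px [267. 281.] z 0.028 c [441.3 -45.1] size [88.5 35.6] ang 69.9
px [267. 281.] z 0.034 c [441.2 -41.2] size [86.8 34.9] ang 69.9
```

carry_out(commands=[[[0.06,0,0.9,0,0,0],[0,0,0.9,0,0,0],[0,0,0.9,0,0,0],[0,0,0.9,0,0,0],[0,0,0.6,0,0,0],[0,0,0.4,0,0,0],[0,0,0.25,0,0,0],[0,0,0,0,0,0],[0,0,0,0,0,0]]])

```text
clock: 3.4
position: [0.4355, 0.0953, 0.0064]
ee_rot: [0.721, 0.692, -0.0, 0.0]
ft_force: [0.0, 0.6, 0.5]
grip_width: 1.002
grasp_force: 0.0
```

carry_out(commands=[[[0,0,0,0,0,0],[0,0,0,0,0,0],[0,0,0,0,0,0],[0,0,0,0,0,0],[0,0,0,0,0,0],[0,0,0,0,0,0],[0,0,0,0,0,0],[0,0,0,0,0,0],[0,0,0,0,0,0],[0,0,0,0,0,0]]], hand=1, force=40)

```text
clock: 4.23
position: [0.4359, 0.0956, 0.0068]
ee_rot: [0.722, 0.692, 0.001, 0.0]
ft_force: [-1.2, -0.2, 7.2]
grip_width: 0.39
grasp_force: 40.2
```

carry_out(commands=[[[0,0,-0.5,0,0,0],[0,0,-0.5,0,0,0],[0,0,-0.3,0,0,1],[0,0,-0.3,0,0,1],[0,0,-0.3,0,0,1],[0,0,-0.3,0,0,1],[0,0,-0.3,0,0,1],[0,0,-0.3,0,0,1],[0,0,-0.3,0,0,1],[0,0,-0.3,0,0,1],[0,0,-0.3,0,0,1],[0,0,-0.3,0,0,1],[0,0,-0.3,0,0,1],[0,0,-0.3,0,0,1],[0,0,-0.25,0,0,1],[0,0,0,0,0,1],[0,0,0,0,0,1],[0,0,0,0,0,0.3],[0,0,0,0,0,0],[0,0,0,0,0,0]]])

```text
clock: 5.9
position: [0.4353, 0.0952, 0.2001]
ee_rot: [0.999, -0.036, -0.0, -0.0]
ft_force: [0.3, 0.2, -0.3]
grip_width: 0.388
grasp_force: 40.2
```

Run:
```python
from h import *
plan([.515,-.2143,.2],-94.2); print(get_obs()["joint_pos"].round(2))
```

```text
t 5.9 pos [0.4353 0.0952 0.2001] shift now-axes [2.55 7.57 0.  ] turn [-0.    0.    0.01] shift turned-axes [2.56 7.57 0.  ]
[-0.69 -0.07  0.36  1.97  0.02  1.23 -1.98]
```

carry_out(commands=[[[0.3,0.9,0,0,0,0],[0.3,0.9,0,0,0,0],[0.3,0.9,0,0,0,0],[0.3,0.9,0,0,0,0],[0.3,0.9,0,0,0,0],[0.3,0.9,0,0,0,0],[0.3,0.9,0,0,0,0],[0.3,0.9,0,0,0,0],[0.15,0.37,0,0,0,0],[0,0,0,0,0,0],[0,0,0,0,0,0]]])

```text
clock: 6.82
position: [0.5145, -0.215, 0.1997]
ee_rot: [0.999, -0.037, -0.0, 0.0]
ft_force: [0.6, 0.9, -1.0]
grip_width: 0.387
grasp_force: 40.2
```

Run:
```python
from h import *
plan([.515,-.2143,.2],-94.2); print(get_obs()["joint_pos"].round(2))
im=camera("wrist")[:,:,::-1]; cv2.imwrite("pics/w2.png",im)
im=camera("top")[:,:,::-1]; cv2.imwrite("pics/t2.png",im)
```

```text
t 6.82 pos [ 0.5145 -0.215   0.1997] shift now-axes [ 0.01 -0.02 -0.01] turn [ 0.    0.01 -0.01] shift turned-axes [ 0.01 -0.02 -0.01]
[-0.3   0.23  0.71  1.72 -0.16  1.25 -1.19]
```

View pics/w2.png

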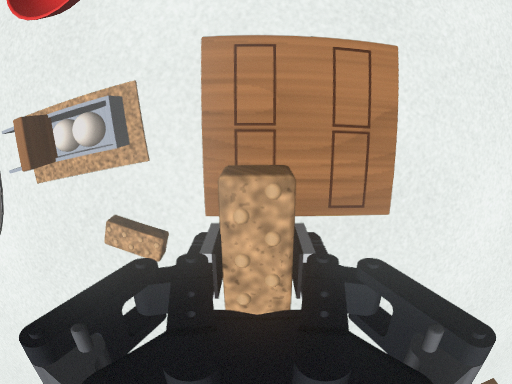

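The wrist picture shows all four outlines: far-left (236-275, 45-124), far-right (333-370, 48-129), near-right (330-367, 131-207), and near-left partly hidden by the held bar. The bar's front top edge is at row 178.

Run:
```python
from h import *
q={"FL":[(236,45),(275,44),(275,124),(235,124)],"FR":[(334,48),(370,51),(368,129),(333,126)],"NR":[(334,131),(367,135),(362,207),(330,206)],"NLtop":[(236,130),(274,130)]}
for k,v in q.items():
    w=ray("wrist",v,.012)[:,:2]*1000; print(k,w.mean(0).round(1),w.round(0).tolist())
w=ray("wrist",[(220,178),(295,178)],.1997+.0215)*1000; print("front edge",w.round(1), w.mean(0))
im=cv2.imread("pics/t2.png"); bars(im,"top",(300,205,345,245),(.028,))
```

```text
FL [ 611.5 -217.5] [[657.0, -200.0], [655.0, -242.0], [565.0, -236.0], [568.0, -192.0]]
FR [ 602.7 -326.1] [[649.0, -308.0], [647.0, -351.0], [555.0, -344.0], [560.0, -301.0]]
NR [ 507.4 -319.3] [[554.0, -302.0], [548.0, -342.0], [461.0, -337.0], [466.0, -296.0]]
NLtop [ 560.2 -213.5] [[562.0, -193.0], [559.0, -234.0]]
front edge [[ 554.3 -200.3  221.2]
 [ 552.1 -231.3  221.2]] [ 553.23082214 -215.80496736  221.2       ]
px [322. 226.] z 0.028 c [439.9 -54.8] size [78.1 31.8] ang 69.8
```

carry_out(commands=[[[0.05,0,0.8,0,0,0],[0,0,0.8,0,0,0],[0,0,0.8,0,0,0],[0,0,0.8,0,0,0],[0,0,0.6,0,0,0],[0,0,0.4,0,0,0],[0,0,0.2,0,0,0],[0,0,0.09,0,0,0],[0,0,0,0,0,0],[0,0,0,0,0,0],[0,0,0,0,0,0]]])

```text
clock: 7.83
position: [0.5176, -0.2143, 0.0217]
ee_rot: [0.999, -0.037, 0.001, -0.0]
ft_force: [-0.5, 0.3, -1.5]
grip_width: 0.391
grasp_force: 40.2
```

carry_out(commands=[[[0,0,0,0,0,0],[0,0,0,0,0,0],[0,0,0,0,0,0],[0,0,0,0,0,0],[0,0,0,0,0,0],[0,0,-0.3,0,0,0],[0,0,-0.6,0,0,0],[0,0,-0.9,0,0,0],[0,0,-0.9,0,0,0],[0,0,-0.9,0,0,0],[0,0,-0.9,0,0,0],[0,0,0,0,0,0]]], hand=0)

```text
clock: 8.83
position: [0.5194, -0.2161, 0.2083]
ee_rot: [0.999, -0.037, 0.005, 0.001]
ft_force: [0.5, -0.2, 0.4]
grip_width: 0.503
grasp_force: 0.0
```

Run:
```python
from h import *
plan([.44,-.052,.2],-20.2); plan([.44,-.052,.2],-200.2); print(get_obs()["joint_pos"].round(2))
im=camera("wrist")[:,:,::-1]; cv2.imwrite("pics/w3.png",im)
```

```text
t 8.83 pos [ 0.5194 -0.2161  0.2083] shift now-axes [-2.29 -3.94  0.18] turn [  0.07  -0.08 -12.35] shift turned-axes [ 3.17 -3.28  0.21]
t 8.83 pos [ 0.5194 -0.2161  0.2083] shift now-axes [-2.29 -3.94  0.18] turn [-0.08 -0.08 17.65] shift turned-axes [-3.17  3.28  0.21]
[-0.31  0.23  0.73  1.7  -0.16  1.26 -1.19]
```

View pics/w3.png

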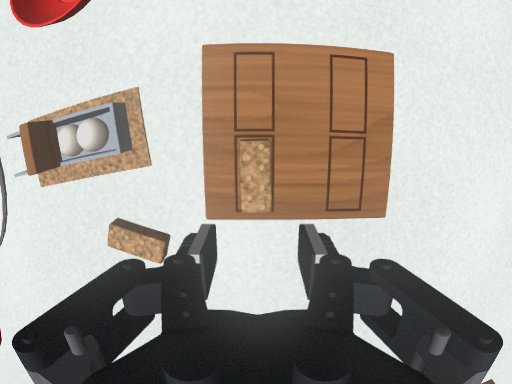

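Bar A lies squarely inside its outline, at (255,175). On to bar B.

carry_out(commands=[[[-0.45,-0.8,0,0,0,0],[-0.45,-0.8,0,0,0,0],[-0.45,-0.8,0,0,0,0],[-0.45,-0.8,0,0,0,0],[-0.47,-0.75,0.2,0,0,0],[0,0,0,0,0,-1],[0,0,0,0,0,-1],[0,0,0,0,0,-1],[0,0,0,0,0,-1],[0,0,0,0,0,-1],[0,0,0,0,0,-1],[0,0,0,0,0,-1],[0,0,0,0,0,-1],[0,0,0,0,0,-1],[0,0,0,0,0,-1],[0,0,0,0,0,-1],[0,0,0,0,0,-1],[0,0,0,0,0,-0.35],[0,0,0,0,0,0]]], hand=-1)

```text
clock: 10.47
position: [0.4374, -0.0502, 0.1922]
ee_rot: [0.819, 0.573, -0.0, -0.0]
ft_force: [0.5, 0.3, 0.2]
grip_width: 0.999
grasp_force: 0.0
```

Run:
```python
from h import *
im=camera("wrist")[:,:,::-1]; cv2.imwrite("pics/w4.png",im)
bars(im,"wrist",(200,110,310,290),(.028,.034))
im=camera("top")[:,:,::-1]; bars(im,"top",(300,205,345,245),(.028,))
plan([.44,-.054,.0065],-20.2);
```

```text
px [260. 174.] z 0.028 c [441.2 -51.4] size [79.  32.3] ang 69.3
px [260. 174.] z 0.034 c [441.6 -50.2] size [77.5 31.7] ang 69.3
px [319. 225.] z 0.028 c [443.1 -45.9] size [58.9 31. ] ang 67.2
t 10.57 pos [ 0.4375 -0.0502  0.1923] shift now-axes [-0.07  0.09  4.64] turn [-0.01  0.   -0.01] shift turned-axes [-0.07  0.09  4.64]
```

carry_out(commands=[[[-0.02,0.1,0.8,0,0,0],[0,0,0.9,0,0,0],[0,0,0.9,0,0,0],[0,0,0.8,0,0,0],[0,0,0.6,0,0,0],[0,0,0.4,0,0,0],[0,0,0.24,0,0,0],[0,0,0,0,0,0],[0,0,0,0,0,0]]])

```text
clock: 11.32
position: [0.4414, -0.0524, 0.0072]
ee_rot: [0.82, 0.572, -0.0, 0.0]
ft_force: [0.0, 0.1, -0.2]
grip_width: 1.0
grasp_force: 0.0
```

carry_out(commands=[[[0,0,0,0,0,0],[0,0,0,0,0,0],[0,0,0,0,0,0],[0,0,0,0,0,0],[0,0,0,0,0,0],[0,0,0,0,0,0],[0,0,0,0,0,0],[0,0,0,0,0,0],[0,0,0,0,0,0]]], hand=1)

```text
clock: 12.07
position: [0.4419, -0.052, 0.0076]
ee_rot: [0.82, 0.573, 0.001, -0.0]
ft_force: [-1.7, 1.1, 7.4]
grip_width: 0.389
grasp_force: 39.9
```

carry_out(commands=[[[0,0,-0.5,0,0,0],[0,0,-0.5,0,0,0],[0,0,-0.4,0,0,1],[0,0,-0.4,0,0,1],[0,0,-0.4,0,0,1],[0,0,-0.4,0,0,1],[0,0,-0.4,0,0,1],[0,0,-0.4,0,0,1],[0,0,-0.4,0,0,1],[0,0,-0.4,0,0,1],[0,0,-0.4,0,0,1],[0,0,-0.25,0,0,1],[0,0,0,0,0,1],[0,0,0,0,0,1],[0,0,0,0,0,0.32],[0,0,0,0,0,0]]])

```text
clock: 13.4
position: [0.4412, -0.0523, 0.201]
ee_rot: [0.999, -0.036, 0.0, -0.0]
ft_force: [0.0, 0.1, -0.2]
grip_width: 0.389
grasp_force: 40.4
```

Run:
```python
from h import *
plan([.6113,-.2205,.2],-94.2); print(get_obs()["joint_pos"].round(2))
```

```text
t 13.4 pos [ 0.4412 -0.0523  0.201 ] shift now-axes [4.55 3.89 0.02] turn [-0.   -0.    0.01] shift turned-axes [4.55 3.88 0.03]
[-0.68 -0.1   0.66  1.98  0.07  1.24 -1.68]
```

carry_out(commands=[[[0.7,0.6,0,0,0,0],[0.7,0.6,0,0,0,0],[0.7,0.6,0,0,0,0],[0.7,0.6,0,0,0,0],[0.7,0.6,0,0,0,0],[0.7,0.6,0,0,0,0],[0.35,0.28,0,0,0,0],[0,0,0,0,0,0],[0,0,0,0,0,0]]])

```text
clock: 14.15
position: [0.6117, -0.2208, 0.2001]
ee_rot: [0.999, -0.035, -0.001, 0.0]
ft_force: [-0.3, 0.5, -1.1]
grip_width: 0.39
grasp_force: 40.5
```

Run:
```python
from h import *
plan([.6113,-.2205,.2],-94.2)
im=camera("wrist")[:,:,::-1]; cv2.imwrite("pics/w5.png",im)
for k in range(150,200,1):
  pass
# front edge of held bar: bright/dark row profile near column 257
g=cv2.cvtColor(im,cv2.COLOR_BGR2HSV); print(g[150:200:2,235:280].mean(1).round(0).tolist())
# lateral bounds at row 210
print([(c,g[205:215,c].mean(0).round(0).tolist()) for c in range(212,306,4)])
```

```text
t 14.15 pos [ 0.6117 -0.2208  0.2001] shift now-axes [-0.01 -0.01  0.  ] turn [0.01 0.01 0.03] shift turned-axes [-0.01 -0.01  0.  ]
[[13.0, 128.0, 152.0], [13.0, 128.0, 150.0], [13.0, 128.0, 151.0], [13.0, 129.0, 148.0], [13.0, 129.0, 148.0], [13.0, 130.0, 154.0], [13.0, 131.0, 158.0], [13.0, 132.0, 153.0], [14.0, 113.0, 99.0], [14.0, 109.0, 92.0], [14.0, 109.0, 94.0], [14.0, 112.0, 95.0], [14.0, 112.0, 96.0], [15.0, 114.0, 125.0], [15.0, 115.0, 160.0], [15.0, 113.0, 162.0], [15.0, 110.0, 166.0], [15.0, 108.0, 170.0], [15.0, 108.0, 178.0], [15.0, 107.0, 180.0], [15.0, 106.0, 177.0], [15.0, 106.0, 175.0], [15.0, 106.0, 175.0], [15.0, 107.0, 174.0], [15.0, 108.0, 173.0]]
[(212, [13.0, 119.0, 154.0]), (216, [13.0, 121.0, 155.0]), (220, [15.0, 100.0, 142.0]), (224, [15.0, 101.0, 157.0]), (228, [15.0, 104.0, 178.0]), (232, [15.0, 106.0, 196.0]), (236, [15.0, 103.0, 185.0]), (240, [15.0, 104.0, 178.0]), (244, [15.0, 106.0, 171.0]), (248, [15.0, 108.0, 163.0]), (252, [15.0, 108.0, 172.0]), (256, [15.0, 109.0, 151.0]), (260, [15.0, 110.0, 156.0]), (264, [15.0, 110.0, 174.0]), (268, [15.0, 110.0, 179.0]), (272, [15.0, 110.0, 181.0]), (276, [15.0, 110.0, 180.0]), (280, [15.0, 111.0, 164.0]), (284, [15.0, 110.0, 166.0]), (288, [15.0, 111.0, 168.0]), (292, [15.0, 115.0, 160.0]), (296, [14.0, 136.0, 145.0]), (300, [13.0, 137.0, 150.0]), (304, [13.0, 138.0, 150.0])]
```

View pics/w5.png

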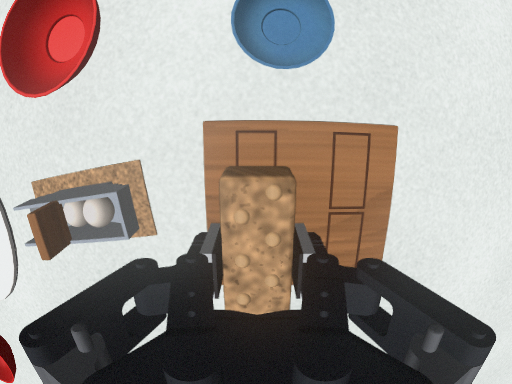

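carry_out(commands=[[[0,0,0.8,0,0,0],[0,0,0.8,0,0,0],[0,0,0.8,0,0,0],[0,0,0.8,0,0,0],[0,0,0.6,0,0,0],[0,0,0.4,0,0,0],[0,0,0.2,0,0,0],[0,0,0.1,0,0,0],[0,0,0,0,0,0],[0,0,0,0,0,0],[0,0,0,0,0,0]]])

```text
clock: 15.12
position: [0.6127, -0.22, 0.0224]
ee_rot: [0.999, -0.035, 0.001, 0.0]
ft_force: [0.1, -0.0, -0.5]
grip_width: 0.39
grasp_force: 40.5
```

carry_out(commands=[[[0,0,0,0,0,0],[0,0,0,0,0,0],[0,0,0,0,0,0],[0,0,0,0,0,0],[0,0,0,0,0,0],[0,0,-0.3,0,0,0],[0,0,-0.6,0,0,0],[0,0,-0.9,0,0,0],[0,0,-0.9,0,0,0],[0,0,-0.9,0,0,0],[0,0,-0.9,0,0,0],[0,0,-0.9,0,0,0],[0,0,0,0,0,0]]], hand=0)

```text
clock: 16.2
position: [0.614, -0.2218, 0.2456]
ee_rot: [0.999, -0.036, 0.005, 0.001]
ft_force: [0.8, -0.9, 0.8]
grip_width: 0.5
grasp_force: 0.0
```

Run:
```python
from h import *
plan([.577-.07,.0105,.26],-86.4)
```

```text
t 16.2 pos [ 0.614  -0.2218  0.2456] shift now-axes [-3.08 -5.6  -0.4 ] turn [ 0.03 -0.1  -1.28] shift turned-axes [-2.3  -5.96 -0.36]
```

carry_out(commands=[[[-0.4,-0.7,-0.05,0,0,0],[-0.4,-0.7,-0.05,0,0,0],[-0.4,-0.7,-0.05,0,0,0],[-0.4,-0.7,-0.05,0,0,0],[-0.4,-0.7,-0.05,0,0,0],[-0.4,-0.7,-0.05,0,0,0],[-0.4,-0.7,-0.05,0,0,0],[-0.3,-0.7,-0.05,0,0,0],[0,0,0,0,0,-0.65],[0,0,0,0.03,-0.1,-0.65],[0,0,0,0,0,0],[0,0,0,0,0,0]]], hand=-1)

```text
clock: 17.2
position: [0.5041, 0.0118, 0.2533]
ee_rot: [0.999, 0.031, -0.005, -0.002]
ft_force: [0.1, -0.3, 0.5]
grip_width: 1.003
grasp_force: 0.0
```

Run:
```python
from h import *
plan([.577-.07,.0105,.26],-86.4)
im=camera("wrist")[:,:,::-1]; 
t=camera("top")[:,:,::-1]
cv2.imwrite("pics/w6.png",im); cv2.imwrite("pics/t6.png",t)
```

```text
t 17.2 pos [0.5041 0.0118 0.2533] shift now-axes [ 0.07  0.04 -0.17] turn [-0.03  0.09 -0.  ] shift turned-axes [ 0.07  0.04 -0.17]
```

View pics/w6.png

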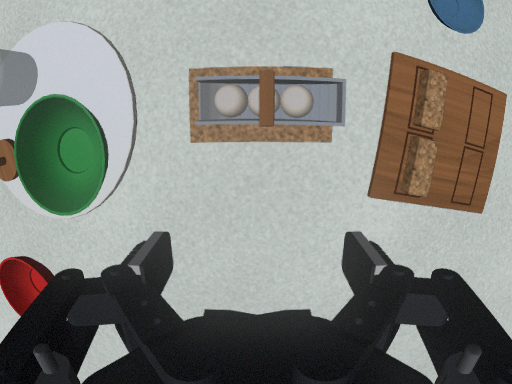

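Three balls confirmed, at (230,100), (262,100) and (296,100). The handle's top spans (260-275, 69-126), and both bars are inside their outlines.

Run:
```python
from h import *
h=ray("wrist",[(260,69),(275,69),(274,126),(260,126)],.118)*1e3; print("handle",h[:,:2].round(0).tolist(),h.mean(0).round(1))
m=ray("wrist",[(190,68),(332,67),(331,141),(190,142)],.004)*1e3; print("mat",m[:,:2].round(0).tolist(),m.mean(0).round(1))
im=cv2.imread("pics/w6.png")
t=cv2.imread("pics/t6.png"); H,S,V=cv2.cvtColor(t,cv2.COLOR_BGR2HSV).transpose(2,0,1)
k=rect((H>40)&(H<85)&(S>120),1)[0]; print("bowl top",cv2.minEnclosingCircle(np.float32(ray("top",k[:,0,:],.082)[:,:2]*1000)))
H,S,V=cv2.cvtColor(im,cv2.COLOR_BGR2HSV).transpose(2,0,1)
k=rect((H>40)&(H<85)&(S>120),1)[0]; w=ray("wrist",k[:,0,:],.082)[:,:2]*1000; print("bowl wrist",cv2.minEnclosingCircle(np.float32(w)))
bars(t,"top",(345,145,435,235),(.04,))
```

```text
handle [[608.0, 16.0], [609.0, 3.0], [556.0, -0.0], [555.0, 13.0]] [582.2   7.9 118. ]
mat [[622.0, 108.0], [635.0, -77.0], [536.0, -84.0], [523.0, 104.0]] [579.1  12.5   4. ]
bowl top ((510.4683532714844, 268.3302917480469), 73.97942352294922)
bowl wrist ((512.177734375, 269.5664367675781), 78.63471221923828)
px [393. 190.] z 0.04 c [ 554.8 -278.9] size [193.6 202.6] ang 85.9
```

carry_out(commands=[[[0.64,0,0,-0.03,0.09,0],[0.64,0.05,0,0,0,0],[0.64,0.05,0,0,0,0],[0,0.05,0.5,0,0,0],[0,0,0.8,0,0,0],[0,0,0.8,0,0,0],[0,0,0.8,0,0,0],[0,0,0.6,0,0,0],[0,0,0.4,0,0,0],[0,0,0.25,0,0,0],[0,0,0.1,0,0,0],[0,0,0,0,0,0],[0,0,0,0,0,0]]])

```text
clock: 18.38
position: [0.5815, 0.0112, 0.0835]
ee_rot: [0.999, 0.032, 0.0, -0.0]
ft_force: [-0.1, -0.4, 0.7]
grip_width: 0.999
grasp_force: 0.0
```

Run:
```python
from h import *
plan([.581,.009,.082],-86.6); print(get_obs()["joint_pos"].round(2))
```

```text
t 18.38 pos [0.5815 0.0112 0.0835] shift now-axes [-0.02  0.05  0.04] turn [-0.   -0.    0.05] shift turned-axes [-0.02  0.05  0.04]
[-0.67  0.44  0.71  1.78 -0.33  1.05 -1.35]
```

carry_out(commands=[[[0,0.05,0,0,0,0],[0,0,0,0,0,0],[0,0,0,0,0,0],[0,0,0,0,0,0],[0,0,0,0,0,0],[0,0,0,0,0,0],[0,0,0,0,0,0],[0,0,0,0,0,0],[0,0,0,0,0,0],[0,0,0,0,0,0],[0,0,0,0,0,0],[0,0,0,0,0,0],[0,0,0,0,0,0],[0,0,0,0,0,0]]], hand=1, force=90)

```text
clock: 19.55
position: [0.5812, 0.0093, 0.0827]
ee_rot: [0.999, 0.033, -0.0, -0.0]
ft_force: [0.2, -1.5, 2.6]
grip_width: 0.154
grasp_force: 89.1
```

carry_out(commands=[[[0,0,-0.05,0,0,0],[0,0,-0.15,0,0,0],[0,0,-0.3,0,0,0],[0,0,-0.3,0,0,0],[0,0,-0.3,0,0,0],[0,0,-0.3,0,0,0],[0,0,-0.3,0,0,0],[0,0,-0.3,0,0,0],[0,0,-0.3,0,0,0],[0,0,-0.3,0,0,0],[0,0,-0.3,0,0,0],[0,0,-0.2,0,0,0],[0,0,-0.1,0,0,0],[0,0,0,0,0,0],[0,0,0,0,0,0]]])

```text
clock: 20.8
position: [0.581, 0.0094, 0.2103]
ee_rot: [0.999, 0.033, -0.001, -0.0]
ft_force: [0.8, -0.2, -6.5]
grip_width: 0.152
grasp_force: 87.9
```

Run:
```python
from h import *
plan([.516,.193,.205],-86.6); print(get_obs()["joint_pos"].round(2),get_obs()["ft_force"])
```

```text
t 20.8 pos [0.581  0.0094 0.2103] shift now-axes [-1.32 -4.69  0.14] turn [-0.    0.01  0.06] shift turned-axes [-1.35 -4.68  0.13]
[-0.73  0.3   0.77  1.65 -0.22  1.29 -1.42] [ 0.7568302  -0.24946519 -6.47620376]
```

carry_out(commands=[[[-0.02,-0.08,0,0,0,0],[-0.04,-0.15,0,0,0,0],[-0.06,-0.22,0,0,0,0],[-0.08,-0.28,0,0,0,0],[-0.1,-0.34,0,0,0,0],[-0.1,-0.34,0,0,0,0],[-0.1,-0.34,0,0,0,0],[-0.1,-0.34,0,0,0,0],[-0.1,-0.34,0,0,0,0],[-0.1,-0.34,0,0,0,0],[-0.1,-0.34,0,0,0,0],[-0.1,-0.34,0,0,0,0],[-0.1,-0.34,0,0,0,0],[-0.1,-0.32,0,0,0,0],[-0.08,-0.25,0,0,0,0],[-0.06,-0.19,0,0,0,0],[-0.05,-0.12,0,0,0,0],[-0.03,-0.06,0,0,0,0],[0,0,0,0,0,0],[0,0,0,0,0,0]]])

```text
clock: 22.47
position: [0.5123, 0.1938, 0.2107]
ee_rot: [0.999, 0.032, -0.0, -0.0]
ft_force: [-0.4, -0.4, -7.0]
grip_width: 0.152
grasp_force: 88.0
```

carry_out(commands=[[[0,0,0,-0.1,0,0],[0,0,0,-0.2,0,0],[0,0,0,-0.3,0,0],[0,0,0,-0.3,0,0],[0,0,0,-0.3,0,0],[0,0,0,-0.3,0,0],[0,0,0,-0.3,0,0],[0,0,0,-0.3,0,0],[0,0,0,-0.3,0,0],[0,0,0,-0.2,0,0],[0,0,0,-0.1,0,0],[0,0,0,0,0,0],[0,0,0,0,0,0]]])

```text
clock: 23.55
position: [0.5122, 0.1943, 0.2107]
ee_rot: [0.99, 0.032, 0.004, 0.141]
ft_force: [0.5, 0.2, -5.8]
grip_width: 0.151
grasp_force: 88.0
```

```bash
cat >> h.py <<'E'
def cup():
    o=get_obs(); R=Rt.from_quat(o["ee_rot"]).as_matrix(); u=-R[:,2]; f=-R[:,1]
    lip=o["position"]+.076*f-.036*u
    print("t",round(o["clock"],1),"tilt",round(np.arccos(u[2]),3),"up",u.round(3),"lip",lip.round(3),"ft",o["ft_force"].round(2),"q",o["joint_pos"].round(2),"grip",round(o["grip_width"],3))
E
python3 - <<'E'
from h import *
cup()
s=cv2.imwrite("pics/s7.png",np.hstack([cv2.resize(camera(n)[a:b,c:d,::-1],(390,390)) for n,a,b,c,d in(("scene",110,240,190,320),("wrist",0,384,0,384))]))
E
```

```text
t 23.6 tilt 0.282 up [-0.017  0.278  0.96 ] lip [0.508 0.257 0.155] ft [ 0.51  0.16 -5.84] q [-1.15  0.3   0.67  1.65  0.08  1.37 -2.02] grip 0.151
```

View pics/s7.png

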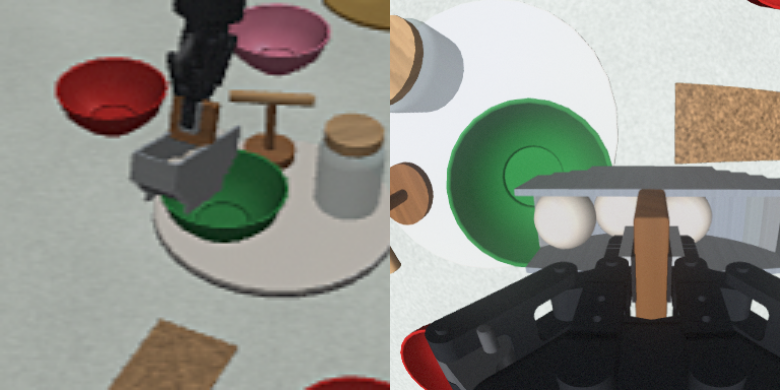

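The wrist view shows all three balls still in the cup, with the lip over the bowl. Tilting on in small steps.

carry_out(commands=[[[0,0,0.08,-0.1,0,0],[0,0,0.08,-0.2,0,0],[0,0,0.08,-0.2,0,0],[0,0,0,-0.2,0,0],[0,0,0,-0.2,0,0],[0,0,0,-0.2,0,0],[0,0,0,-0.2,0,0],[0,0,0,-0.2,0,0],[0,0,0,-0.2,0,0],[0,0,0,-0.2,0,0],[0,0,0,-0.1,0,0],[0,0,0,0,0,0],[0,0,0,0,0,0],[0,0,0,0,0,0]]])

```text
clock: 24.82
position: [0.5125, 0.1914, 0.2018]
ee_rot: [0.969, 0.032, 0.008, 0.243]
ft_force: [-0.4, 0.2, -5.1]
grip_width: 0.15
grasp_force: 88.4
```

carry_out(commands=[[[0,0,0,-0.1,0,0],[0,0,0,-0.1,0,0],[0,0,0,-0.1,0,0],[0,0,0,-0.1,0,0],[0,0,0,0,0,0],[0,0,0,0,0,0],[0,0,0,0,0,0],[0,0,0,0,0,0],[0,0,0,0,0,0],[0,0,0,0,0,0]]])

```text
clock: 25.65
position: [0.5123, 0.1915, 0.2016]
ee_rot: [0.964, 0.032, 0.008, 0.263]
ft_force: [-0.1, -0.3, -5.1]
grip_width: 0.153
grasp_force: 88.4
```

```bash
cat >> h.py <<'E'
def bowlballs():
    "white pixels inside the bowl area seen by top and scene cameras, and all large white blobs in wrist view"
    for n in("scene","wrist"):
        im=camera(n)[:,:,::-1]; H,S,V=cv2.cvtColor(im,cv2.COLOR_BGR2HSV).transpose(2,0,1)
        if n=="scene":
            u=proj(n,[[.5105,.2685,.05]])[0]; x,y=int(u[0]),int(u[1]); q=im[y-20:y+25,x-27:x+30]
            cv2.imwrite("pics/bowl.png",cv2.resize(im[110:240,190:320],(390,390)))
        else: cv2.imwrite("pics/wr.png",cv2.resize(im[:,:384],(390,390)))
    cv2.imwrite("pics/both%d.png"%(get_obs()["clock"]*100),np.hstack([cv2.imread("pics/bowl.png"),cv2.imread("pics/wr.png")]))
E
python3 - <<'E'
from h import *
cup(); bowlballs()
E
ls pics | grep both
```

```text
t 25.6 tilt 0.534 up [-0.033  0.508  0.861] lip [0.509 0.239 0.132] ft [-0.14 -0.33 -5.11] q [-1.22  0.43  0.67  1.6   0.2   1.46 -2.11] grip 0.153
both2575.png
```

View pics/both2575.png

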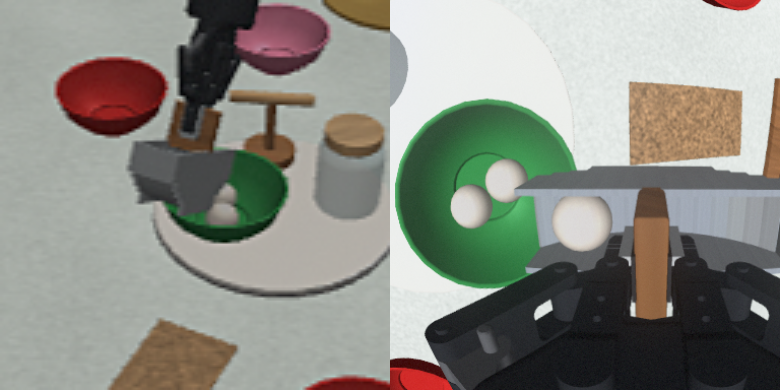

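Two balls are in the bowl and one is left in the cup, so I stop pouring and tilt back.

carry_out(commands=[[[0,0,0,0.3,0,0],[0,0,0,0.4,0,0],[0,0,0,0.4,0,0],[0,0,0,0.4,0,0],[0,0,0,0.4,0,0],[0,0,0,0.4,0,0],[0,0,0,0.4,0,0],[0,0,0,0.4,0,0],[0,0,0,0.4,0,0],[0,0,0,0.4,0,0],[0,0,0,0.4,0,0],[0,0,0,0.4,0,0],[0,0,0,0.2,0,0],[0,0,0,0.2,0,0],[0,0,0,0,0,0],[0,0,0,0,0,0]]])

```text
clock: 27.08
position: [0.5122, 0.1914, 0.2015]
ee_rot: [0.999, 0.033, -0.0, -0.0]
ft_force: [-0.0, -0.5, -4.7]
grip_width: 0.152
grasp_force: 88.3
```

Run:
```python
from h import *
cup(); plan([.580,.011,.2],-86.6)
```

```text
t 27.1 tilt 0.001 up [ 0.001 -0.     1.   ] lip [0.507 0.267 0.166] ft [-0.03 -0.45 -4.73] q [-1.03  0.2   0.67  1.74 -0.13  1.25 -1.83] grip 0.152
t 27.08 pos [0.5122 0.1914 0.2015] shift now-axes [1.4  4.61 0.04] turn [-0.    0.01  0.06] shift turned-axes [1.42 4.6  0.04]
```

carry_out(commands=[[[0.02,0.06,0,0,0,0],[0.04,0.13,0,0,0,0],[0.06,0.2,0,0,0,0],[0.08,0.27,0,0,0,0],[0.1,0.33,0,0,0,0],[0.1,0.33,0,0,0,0],[0.1,0.33,0,0,0,0],[0.1,0.33,0,0,0,0],[0.1,0.33,0,0,0,0],[0.1,0.33,0,0,0,0],[0.1,0.33,0,0,0,0],[0.1,0.33,0,0,0,0],[0.1,0.33,0,0,0,0],[0.1,0.3,0,0,0,0],[0.1,0.27,0,0,0,0],[0.07,0.2,0,0,0,0],[0.05,0.13,0,0,0,0],[0.02,0.07,0,0,0,0],[0,0,0,0,0,0.06],[0,0,0,0,0,0]]])

```text
clock: 28.75
position: [0.5817, 0.0122, 0.2013]
ee_rot: [1.0, 0.03, -0.001, -0.0]
ft_force: [0.7, 0.6, -4.5]
grip_width: 0.149
grasp_force: 88.3
```

Run:
```python
from h import *
plan([.580,.011,.0835],-86.6)
```

```text
t 28.75 pos [0.5817 0.0122 0.2013] shift now-axes [-0.04  0.03  2.94] turn [-0.01  0.01 -0.  ] shift turned-axes [-0.04  0.03  2.94]
```

carry_out(commands=[[[-0.03,0,0.1,0,0,0],[0,0.03,0.3,0,0,0],[0,0,0.35,0,0,0],[0,0,0.35,0,0,0],[0,0,0.35,0,0,0],[0,0,0.35,0,0,0],[0,0,0.35,0,0,0],[0,0,0.3,0,0,0],[0,0,0.2,0,0,0],[0,0,0.15,0,0,0],[0,0,0.08,0,0,0],[0,0,0.05,0,0,0],[0,0,0,0,0,0],[0,0,0,0,0,0],[0,0,0,0,0,0]]])

```text
clock: 30.0
position: [0.5809, 0.0106, 0.0847]
ee_rot: [1.0, 0.03, 0.0, -0.0]
ft_force: [-0.1, 1.4, -5.1]
grip_width: 0.152
grasp_force: 88.3
```

Still 2 mm in the air; set it down, release, lift.

carry_out(commands=[[[0,0,0.03,0,0,0],[0,0,0.02,0,0,0],[0,0,0,0,0,0],[0,0,0,0,0,0],[0,0,0,0,0,0]]])

```text
clock: 30.42
position: [0.5809, 0.0105, 0.0826]
ee_rot: [1.0, 0.03, -0.0, -0.0]
ft_force: [-1.7, -1.0, 2.6]
grip_width: 0.157
grasp_force: 89.3
```

carry_out(commands=[[[0,0,0,0,0,0],[0,0,0,0,0,0],[0,0,0,0,0,0],[0,0,0,0,0,0],[0,0,0,0,0,0],[0,0,0,0,0,0],[0,0,0,0,0,0],[0,0,0,0,0,0],[0,0,-0.2,0,0,0],[0,0,-0.5,0,0,0],[0,0,-0.8,0,0,0],[0,0,-0.8,0,0,0],[0,0,-0.8,0,0,0],[-0.8,0,-0.4,0,0,0],[-0.9,0,0,0,0,0],[-0.9,0,0,0,0,0],[0,0,0,0,0,0],[0,0,0,0,0,0]]], hand=-1)

```text
clock: 31.92
position: [0.4758, 0.0046, 0.2235]
ee_rot: [1.0, 0.03, 0.001, -0.002]
ft_force: [0.8, 0.7, 0.7]
grip_width: 1.0
grasp_force: 0.0
```

Run:
```python
from h import *
print(get_obs()["position"])
im=camera("wrist")[:,:,::-1]; t=camera("top")[140:250,180:440,::-1]
cv2.imwrite("pics/end.png",np.vstack([im,cv2.resize(t,(512,216),interpolation=2)]))
```

```text
[0.47584892 0.00456789 0.22348287]
```

View pics/end.png

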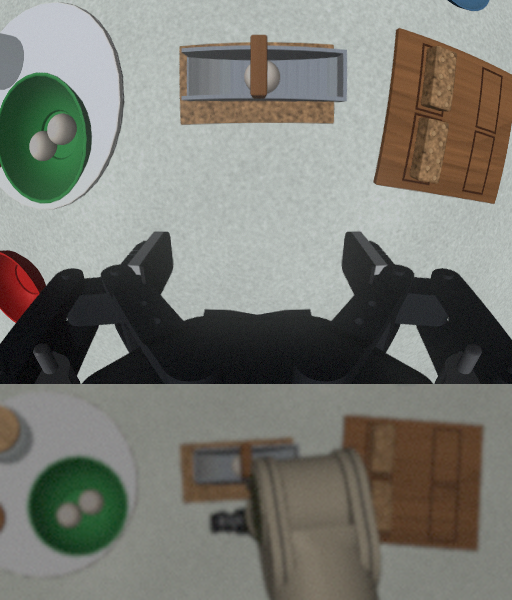

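Two balls are in the bowl at (42,146) and (61,128), one is in the upright cup on its mat, and both bars are in their outlines. One close check over the board before handing in.

carry_out(commands=[[[0,0.8,0,0,0,0],[0,0.8,0,0,0,0],[0,0.8,0,0,0,0],[0,0.8,0,0,0,0],[0,0.8,0,0,0,0],[0,0.8,0,0,0,0],[0,0.8,0,0,0,0],[0,0,0,0,0,0],[0,0,0,0,0,0],[0,0,0,0,0,0]]])

```text
clock: 32.85
position: [0.4907, -0.2193, 0.2218]
ee_rot: [1.0, 0.03, -0.001, 0.001]
ft_force: [0.6, 0.3, -0.5]
grip_width: 1.002
grasp_force: 0.0
```

Run:
```python
from h import *
P=camera_params("wrist"); im=camera("wrist")[:,:,::-1]
print(get_obs()["position"])
cv2.imwrite("pics/chk.png",cv2.resize(im[0:260,130:400],None,fx=2,fy=2))
```

```text
[ 0.49079169 -0.21852655  0.22183779]
```

View pics/chk.png

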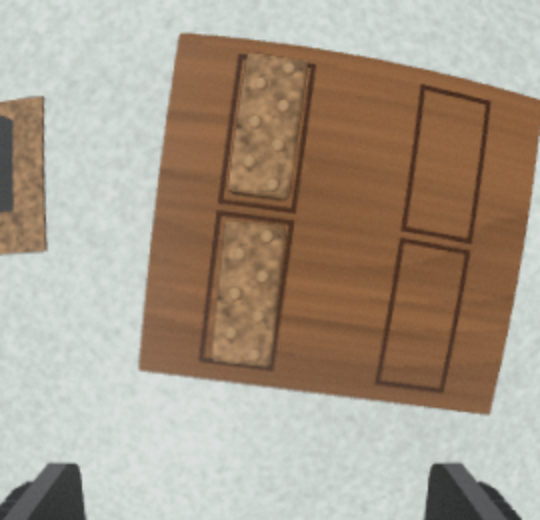

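Both bars sit squarely inside their outlines, at crop (268,127) and (247,290). Handing in.

```bash
python3 -c "
from workcell import *
print(hand_in())"
```

```text
the job is handed in; nothing more can be done
None
```

The job is handed in: both seed bars lie inside their own outlined places, exactly two balls are in the green bowl, and the cup stands upright on its mat with the third ball still in it; no verdict was returned.

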